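# Pack the closed samples into the carrier

## Task

Pack the closed samples so that they can be carried out of the fume hood: stand each of the four capped containers (jar, bottle, vial and slim vial) upright on the floor of the carrier well made for its size, the wider the container the wider the well. Set them down gently rather than dropping them, and leave the open vial and the open jar, which must not leave the hood, standing undisturbed where they are.

Things in the scene. Friction and masses are not known exactly. Their poses are not given: they have to be found in the camera images.
- jar: capped jar: squat amber glass jar, 50 mm in diameter, 62 mm tall over all, with a ribbed white screw cap, also 50 mm in diameter, from 46 mm to 62 mm above its underside. About 0.12 kg, stands loose on the bench. Origin: centre of the underside; z up along its axis.
- bottle: capped bottle: off-white plastic bottle, body 38 mm in diameter up to 56 mm, then a sloping shoulder, and a ribbed white screw cap 32 mm in diameter from 66 mm to 86 mm above its underside (86 mm tall over all). About 0.07 kg, loose. Origin: centre of the underside; z up along its axis.
- vial: capped vial: amber glass vial, 28 mm in diameter, 61 mm tall over all, with a ribbed white screw cap of the same 28 mm from 45 mm to 61 mm. About 0.035 kg, loose. Origin: centre of the underside; z up along its axis.
- slim_vial: capped slim vial: narrow amber glass vial, 19 mm in diameter, 65 mm tall over all, with a ribbed white screw cap of the same 19 mm from 51 mm to 65 mm. About 0.022 kg, loose. Origin: centre of the underside; z up along its axis.
- open_vial: open vial, a look-alike to leave alone: the same 28 mm amber vial without a cap, an open mouth at 56 mm. Loose. Origin: centre of the underside; z up along its axis.
- open_jar: open jar, a look-alike to leave alone: the same 50 mm amber jar without a cap, an open mouth at 56 mm. Loose. Origin: centre of the underside; z up along its axis.
- holder_jar: fixed grey block 80 x 80 x 21 mm with a 66 mm round well, the widest of four, for the capped jar. Origin: centre of its underside, 4 mm above the bench; z up. Well: centred, 15 mm deep, its pale floor 6 mm above the origin. The four blocks, in varying order, form a square (centres 84 mm apart) in the carrier: a cream tray 176 mm square, walls 26 mm high, low loop handles reaching 112 mm from its centre.
- holder_bottle: fixed grey block 80 x 80 x 21 mm with a 54 mm round well, the second widest of four, for the capped bottle. Origin: centre of its underside, 4 mm above the bench; z up. Well: centred, 15 mm deep, its pale floor 6 mm above the origin. The four blocks, in varying order, form a square (centres 84 mm apart) in the carrier: a cream tray 176 mm square, walls 26 mm high, low loop handles reaching 112 mm from its centre.
- holder_vial: fixed grey block 80 x 80 x 21 mm with a 44 mm round well, the third widest of four, for the capped vial. Origin: centre of its underside, 4 mm above the bench; z up. Well: centred, 15 mm deep, its pale floor 6 mm above the origin. The four blocks, in varying order, form a square (centres 84 mm apart) in the carrier: a cream tray 176 mm square, walls 26 mm high, low loop handles reaching 112 mm from its centre.
- holder_slim: fixed grey block 80 x 80 x 21 mm with a 35 mm round well, the narrowest of four, for the capped slim vial. Origin: centre of its underside, 4 mm above the bench; z up. Well: centred, 15 mm deep, its pale floor 6 mm above the origin. The four blocks, in varying order, form a square (centres 84 mm apart) in the carrier: a cream tray 176 mm square, walls 26 mm high, low loop handles reaching 112 mm from its centre.
Mind the look-alikes: they are no part of the job. Leave any purple or red look-alike of the bottle alone.

How it is judged:
At the end, for the whole second after the job is handed in: Each capped container stands released, at rest and upright (0.15 rad) on the floor of its own well (underside 2 to 10.5 mm above the holder's, axis within 12 mm of its centre): wider container, wider well. The open vial and open jar stand upright within 30 mm of their start (horizontal distance between jar and holder_jar below 0.012 m and z of jar in the frame of holder_jar between 0.002 and 0.0105 m and angle between each of jar, bottle, vial, slim_vial, open_vial, open_jar's own z axis and vertical below 0.15 rad and linear speed of each of jar, bottle, vial, slim_vial below 0.02 m/s and horizontal distance between bottle and holder_bottle below 0.012 m and z of bottle in the frame of holder_bottle between 0.002 and 0.0105 m and horizontal distance between vial and holder_vial below 0.012 m and z of vial in the frame of holder_vial between 0.002 and 0.0105 m and horizontal distance between slim_vial and holder_slim below 0.012 m and z of slim_vial in the frame of holder_slim between 0.002 and 0.0105 m and distance of each of open_vial, open_jar from where it was at the start of the episode below 0.03 m); the robot touches nothing.
It fails at once if an open container is shifted more than 30 mm or tipped over (distance of any of open_vial, open_jar from where it was at the start of the episode above 0.03 m or angle between any of open_vial, open_jar's own z axis and vertical above 0.5 rad).
It fails at once if a closed container is dropped (falls free of the fingers faster than 0.6 m/s, about 18 mm of fall) ((contact force between the fingers and jar below 0.05 N and linear speed of jar above 0.6 m/s) or (contact force between the fingers and bottle below 0.05 N and linear speed of bottle above 0.6 m/s) or (contact force between the fingers and vial below 0.05 N and linear speed of vial above 0.6 m/s) or (contact force between the fingers and slim_vial below 0.05 N and linear speed of slim_vial above 0.6 m/s)).
It also fails if it takes over 102 s, if anything falls off the work surface, if the arm or the gripper's body presses on something with over 40 N, if the wrist force passes 120 N, or if a joint passes its speed limit or range.

## Robot

A 6-joint arm with a two-finger parallel gripper is mounted at the origin on the work surface. World frame = base frame: x ahead of the robot, y to its left, z up, the work surface at z = 0. Lengths are in m, angles in rad, forces in N, time in s.
With the tool pointing down it reaches from about 0.35 to 0.975 m from the base axis. Payload 4.9 kg.
Tool frame: the origin (TCP) lies on the mounting face of the last link; the fingertips stand 173 mm ahead of it and the grasp point (between the pads) lies 155 mm ahead of it; z points along the fingers, y is the line along which they close (so a half turn about z gives the same grasp; the last joint's range is limited). The gripper opens to 85 mm and grips with 20 to 120 N. Pads are 22 mm wide; open, the fingers measure 114 mm over their backs; the gripper's body (76 mm by 85 mm) begins 54 mm behind the grasp point. The pads swing forward as they close: fully open they stand 13 mm farther back than shut.
Start: joints at [-1.313, 0.053, 1.613, -0, 1.476, -0.119], TCP at [0.23, -0.581, 0.405] pointing down, gripper open.
Joint ranges: [-3.01, 3.01], [-1.01, 2.22], [0.06, 2.58], [-1.02, 4.17], [0.09, 2.62], [-3.14, 3.14]. Speed limits (rad/s): [2.57, 2.57, 3.14, 3.14, 3.14, 3.14].

## Interface

Orientations are given as a rotation vector (axis times angle).
In Python, from station import monitor, eyes, finish_job gives the robot as it stands. The module is installed in compiled form; this text tells all that it offers.
- The arm moves only by the tool step_arm, never from a script. Its argument "commands" is a list of rows, each a list of 3 entries, a list of its own where there are three numbers: the opening in per cent of the stroke, from 0 (shut) to 100 (fully open), then the shift along the tool's x, y, z in mm, then the turn about the tool's z in degrees. In form: [[hand, [x, y, z], yaw], ...]. A call has 1 to 12 rows; each row is the pose to reach, as a shift and turn from the pose commanded when the call began, along the tool's axes at that moment; what a row does not reach only later rows make up. A row lasts 1/8 s, in which the tool goes at most 62.5 mm and 10.7 degrees, less where a joint would pass 70% of its speed; a pose out of reach is approached as far as the arm can. A call with a gripper value outside its range is refused whole. The fingers move at their own pace and stop on an object; "squeeze" is the grip in N (left out, the last holds). Time passes only in rows, so rows that repeat a pose let the fingers close. It gives the time, the measured TCP pose, the force, the opening and the grip force at its end, in the units of the state.
- monitor.get_obs(): the state, without advancing time (a new reading comes with each control period).
- eyes.get_image(name): name is "scene" or "top" or "wrist"; returns the picture (400x640x3 uint8, red, green, blue); there is no depth.
- eyes.camera_info(name): a dict with "camera_matrix" (3x3 intrinsics, pixels), "extrinsics" (4x4, takes a point from camera to world coordinates). Camera axes: x right, y down, z forward; pixel columns grow to the right and rows downward; lengths in m; the calibration is good to about 2 mm. A picture is of the moment at which its call begins: read the wrist's pose just before it. camera_info takes no time and is no camera call; for the wrist camera it gives the pose at the moment of the call.
- finish_job(): hands the job in; it is judged then, once.
The state is a dict: "t": time; "q": joint angles; "dq": joint speeds; "effort": joint torques, N m; "tool_pos": TCP position; "tool_rot": TCP orientation; "contact_force": force on the tool from outside, world axes, zero at the start; "wrist_torque": the same for the moment, N m; "opening": finger opening in m; "grip_force": force on a finger pad.
Only numpy, scipy, OpenCV 4.12 (cv2) and the standard library are available. Lean on these libraries where they do the work, as an engineer would, in place of code of your own. Each camera call takes 0.05 s, during which the arm holds its last target. There are 200 camera calls.

## Working session

There is one attempt and no reset: what is moved stays moved. The work goes in short steps, Python scripts to look and compute and a tool call to move; the robot and the scene stay as the last step left them, time stands still between calls to the robot, and variables do not carry over. Pictures are saved under pics/ and viewed, at most 14 in all, crops included, and the job is handed in when it is done.

Besides the shell and the picture viewer there is one more tool, called in YAML: its name, and indented under it one key for each argument. step_arm: Moves the arm, as the interface text tells. Its arguments: {"type":"object","properties":{"commands":{"type":"array"},"squeeze":{"type":"number"}},"required":["commands"]}

```bash
mkdir -p pics
python3 - <<'E'
from station import monitor, eyes
import cv2
for n in("top","scene"):
    cv2.imwrite(f"pics/{n}0.png",eyes.get_image(n)[:,:,::-1])
    i=eyes.camera_info(n);print(n,i["camera_matrix"],i["extrinsics"])
o=monitor.get_obs();print(o["t"],o["tool_pos"],o["tool_rot"],o["opening"])
E
```

```text
top [[413.22912993   0.         321.03273793]
 [  0.         413.22912993 196.93888848]
 [  0.           0.           1.        ]] [[-0.00575976 -0.99719927  0.07456837  0.42430277]
 [-0.99978871  0.00721405  0.01924821  0.00255445]
 [-0.01973224 -0.07444175 -0.99703012  0.97993473]
 [ 0.          0.          0.          1.        ]]
scene [[362.30750414   0.         318.08046576]
 [  0.         362.30750414 201.72804459]
 [  0.           0.           1.        ]] [[-0.77660975  0.35066846 -0.5233631   1.03237256]
 [ 0.62977105  0.45363779 -0.63055625  0.64351719]
 [ 0.0163011  -0.81929506 -0.57314037  0.60968171]
 [ 0.          0.          0.          1.        ]]
0.1 [ 0.22988804 -0.58091651  0.40358272] [-3.08421082e+00 -5.87967025e-01  1.52339656e-04] 0.08522440559346048
```

View pics/top0.png

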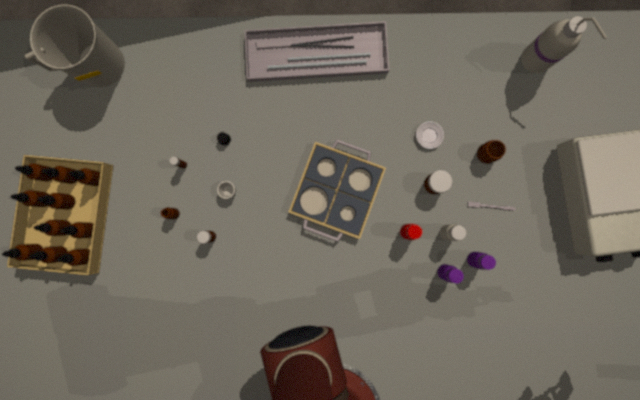

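View pics/scene0.png

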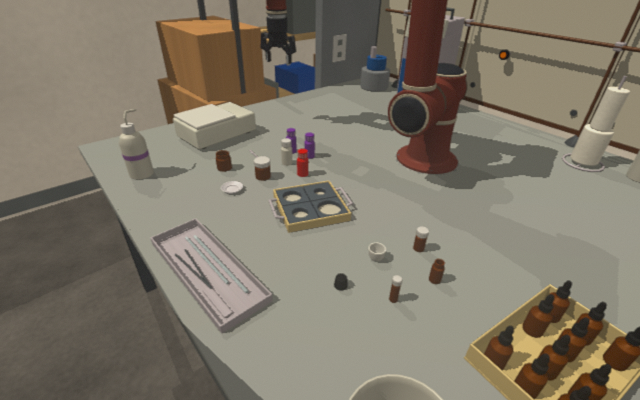

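The scene: slim vial cap (174,161), open vial (170,213) and vial cap (203,237) on the left. The carrier wells are widest (314,202), (359,180), (326,168) and narrowest (347,214). On the right are the jar cap (439,181), open jar (491,152), bottle cap (457,232) and the red and purple look-alikes.

```bash
cat > h.py <<'E'
import numpy as np, cv2
from station import monitor, eyes
def cam(n):
    i=eyes.camera_info(n); return np.array(i["camera_matrix"]),np.array(i["extrinsics"])
def proj(P,K,E):
    c=(np.atleast_2d(P)-E[:3,3])@E[:3,:3]; p=c@K.T; return p[:,:2]/p[:,2:]
def back(u,v,z,K,E):
    d=E[:3,:3]@np.linalg.solve(K,[u,v,1.]); s=(z-E[2,3])/d[2]; return E[:3,3]+s*d
a=np.linspace(0,2*np.pi,60)
def circ(x,y,z,r): return np.c_[x+r*np.cos(a),y+r*np.sin(a),np.full(60,z)]
def cen(poly):
    m=cv2.moments(poly.astype(np.float32)); return np.array([m["m10"],m["m01"]])/m["m00"],m["m00"]
def blob(img,u,v,thr,win):
    g=img.min(2); y0,x0=max(0,int(v)-win),max(0,int(u)-win)
    m=(g[y0:int(v)+win,x0:int(u)+win]>thr).astype(np.uint8)
    n,l,s,c=cv2.connectedComponentsWithStats(m)
    k=1+np.argmin(np.hypot(*(c[1:]+[x0,y0]-[u,v]).T)-0.2*np.sqrt(s[1:,4]))
    return c[k]+[x0,y0],s[k,4]
def fit(target,shape,z,K,E):
    p=back(*target,z,K,E)[:2]
    for _ in range(6):
        c,A=cen(shape(*p)); p=p+back(*target,z,K,E)[:2]-back(*c,z,K,E)[:2]
    return p,A
def cap(r,z0,z1,K,E):
    return lambda x,y: cv2.convexHull(proj(np.r_[circ(x,y,z0,r),circ(x,y,z1,r)],K,E).astype(np.float32))[:,0]
def well(r,K,E):
    def f(x,y):
        _,q=cv2.intersectConvexConvex(proj(circ(x,y,.010,r),K,E).astype(np.float32),proj(circ(x,y,.025,r),K,E).astype(np.float32)); return q[:,0]
    return f
CAPS=dict(jar=(.025,.046,.062),bottle=(.016,.066,.086),vial=(.014,.045,.061),slim=(.0095,.051,.065))
WELL=dict(jar=.033,bottle=.027,vial=.022,slim=.0175)
E
python3 - <<'E'
from h import *
im=eyes.get_image("top");K,E=cam("top")
print([im[v,u].tolist() for u,v in((439,181),(457,232),(203,237),(174,161),(314,202),(347,214),(420,160),(447,240))])
S=dict(jar=(439,181),bottle=(457,232),vial=(203,237),slim=(174,161))
for n,s in S.items():
    for t in(115,140):
        b,A=blob(im,*s,t,16); r,z0,z1=CAPS[n]; p,Ae=fit(b,cap(r,z0,z1,K,E),z1,K,E); print(n,t,b.round(1),A,round(Ae),p.round(4))
W=dict(jar=(314,202),bottle=(359,180),vial=(326,168),slim=(347,214))
for n,s in W.items():
    for t in(100,120,):
        b,A=blob(im,*s,t,18); p,Ae=fit(b,well(WELL[n],K,E),.01,K,E); print("well",n,t,b.round(1),A,round(Ae),p.round(4))
for u,v in((491,152),(170,213),(411,232),(450,274),(482,261)): print(back(u,v,.05,K,E).round(3))
cv2.imwrite("pics/crop.png",cv2.resize(im[125:290,150:510,::-1],None,fx=2.2,fy=2.2,interpolation=2))
E
```

```text
[[184, 174, 159], [181, 168, 156], [179, 166, 154], [174, 163, 151], [173, 159, 134], [172, 156, 136], [127, 122, 111], [77, 71, 63]]
jar 115 [441.2 180.4] 422 437 [ 0.5288 -0.2488]
jar 140 [440.7 180.6] 342 437 [ 0.5283 -0.2478]
bottle 115 [459. 232.] 187 216 [ 0.4135 -0.2782]
bottle 140 [458.7 232.1] 136 216 [ 0.4134 -0.2776]
vial 115 [202.4 236.6] 122 149 [0.4063 0.2873]
vial 140 [202.5 236.5] 88 149 [0.4065 0.2871]
slim 115 [172.9 159.8] 57 75 [0.5801 0.3559]
slim 140 [173.3 159.9] 26 75 [0.5799 0.355 ]Traceback (most recent call last):
  File "<stdin>", line 11, in <module>
  File "h.py", line 22, in fit
    c,A=cen(shape(*p)); p=p+back(*target,z,K,E)[:2]-back(*c,z,K,E)[:2]
            ~~~~~^^^^
  File "h.py", line 28, in f
    _,q=cv2.intersectConvexConvex(proj(circ(x,y,.010,r),K,E).astype(np.float32),proj(circ(x,y,.025,r),K,E).astype(np.float32)); return q[:,0]
                                                                                                                                       ~^^^^^
TypeError: 'NoneType' object is not subscriptable
```

Run:
```python
from h import *
im=eyes.get_image("top");K,E=cam("top")
S=dict(jar=(439,181),bottle=(457,232),vial=(203,237),slim=(174,161))
for n,s in S.items():
    b,A=blob(im,*s,105,16); r,z0,z1=CAPS[n]; p,Ae=fit(b,cap(r,z0,z1,K,E),z1,K,E); print(n,A,round(Ae),p.round(4))
W=dict(jar=(314,202),bottle=(359,180),vial=(326,168),slim=(347,214))
w={}
for n,s in W.items():
    b,A=blob(im,*s,110,18); w[n]=back(*b,.0175,K,E)[:2]; print("well",n,b.round(1),A,w[n].round(4))
c=sum(w.values())/4; d=(w["jar"]-w["bottle"]);f=w["vial"]-w["slim"]
print(c,np.linalg.norm(d),np.linalg.norm(f),np.degrees(np.arctan2(d[1],d[0])),np.degrees(np.arctan2(f[1],f[0])))
for u,v in((491,152),(170,213),(411,232),(450,274),(482,261)): print(back(u,v,.05,K,E).round(3))
cv2.imwrite("pics/crop.png",cv2.resize(im[125:290,150:510,::-1],None,fx=2.2,fy=2.2,interpolation=2))
```

```text
jar 763 437 [ 0.5331 -0.2503]
bottle 731 216 [ 0.418  -0.2812]
vial 586 149 [0.4118 0.2867]
slim 415 75 [0.5958 0.3532]
well jar [312.7 202. ] 462 [0.4845 0.0406]
well bottle [358.8 181. ] 282 [ 0.5331 -0.0673]
well vial [325.3 168.8] 168 [0.5625 0.0108]
well slim [346.1 214.4] 95 [ 0.4551 -0.037 ]
[ 0.50879451 -0.01322108] 0.11831040469375372 0.1175927528620285 114.23891672877606 23.957902020865973
[ 0.593 -0.364  0.05 ]
[0.46  0.363 0.05 ]
[ 0.414 -0.18   0.05 ]
[ 0.321 -0.264  0.05 ]
[ 0.349 -0.335  0.05 ]
```

View pics/crop.png

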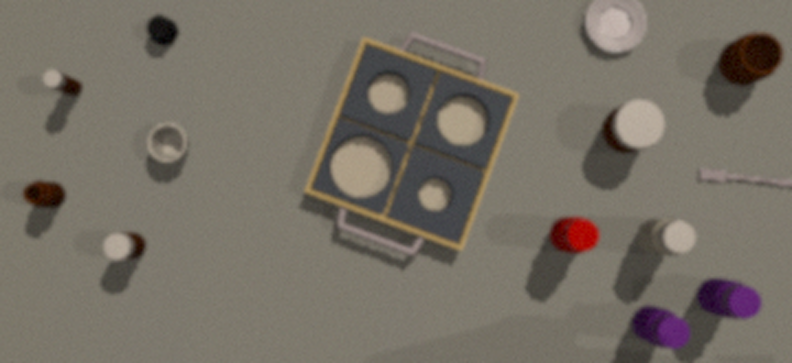

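The crop confirms the positions. The well diagonals measure 118 mm, as they should, so the well order is fixed. Next I'll work out the move vectors.

```bash
cat >> h.py <<'E'
from scipy.spatial.transform import Rotation as R
c0=np.array([.5088,-.0132]); g=np.radians(114.1); u=59.4e-3*np.array([np.cos(g),np.sin(g)]); n_=np.array([u[1],-u[0]])
TW=dict(jar=c0+u,bottle=c0-u,vial=c0+n_,slim=c0-n_)
OB=dict(jar=(.5288,-.2488),bottle=(.4135,-.278),vial=(.4063,.2873),slim=(.580,.3557))
def shift(x,y,ztcp):
    o=monitor.get_obs(); M=R.from_rotvec(o["tool_rot"])
    print("t",round(o["t"],2),"pos",np.round(o["tool_pos"],4),"shift mm",(M.inv().apply(np.array([x,y,ztcp])-o["tool_pos"])*1000).round(1),"down",M.apply([0,0,1]).round(4),"yaw",np.degrees(np.arctan2(*M.apply([1,0,0])[1::-1])).round(2))
E
python3 -c "
from h import *
print(TW); shift(*OB['jar'],.33)"
```

```text
{'jar': array([0.48454517, 0.04102235]), 'bottle': array([ 0.53305483, -0.06742235]), 'vial': array([0.56302235, 0.01105483]), 'slim': array([ 0.45457765, -0.03745483])}
t 0.2 pos [ 0.2299 -0.581   0.4039] shift mm [ 400.1 -198.8   74.2] down [-4.0e-04  1.3e-03 -1.0e+00] yaw 21.59
```

step_arm:
  commands:
    - [100,[400,-199,74],0]
    - [100,[400,-199,74],0]
    - [100,[400,-199,74],0]
    - [100,[400,-199,74],0]
    - [100,[400,-199,74],0]
    - [100,[400,-199,74],0]
    - [100,[400,-199,74],0]
    - [100,[400,-199,74],0]
    - [100,[400,-199,74],0]
    - [100,[400,-199,74],0]
    - [100,[400,-199,74],0]
  squeeze: 40

```text
t: 1.58
tool_pos: [0.528, -0.2502, 0.3312]
tool_rot: [3.086, 0.585, 0.001]
contact_force: [-0.6, -1.2, -0.3]
opening: 0.0853
grip_force: 0.0
```

Run:
```python
from h import *
K,E=cam("wrist");im=eyes.get_image("wrist");cv2.imwrite("pics/w1.png",im[:,:,::-1])
np.save("w1.npy",im);np.savez("w1c.npz",K=K,E=E)
r,z0,z1=CAPS["jar"];print(proj([[*OB["jar"],z1]],K,E),E[:3,3])
shift(*OB["jar"],.205)
```

```text
[[312.67848039 194.57649958]] [ 0.60174564 -0.22221701  0.30123548]
t 1.62 pos [ 0.528  -0.2502  0.3311] shift mm [  1.2  -1.1 126.1] down [ 4.e-04 -5.e-04 -1.e+00] yaw 21.47
```

View pics/w1.png

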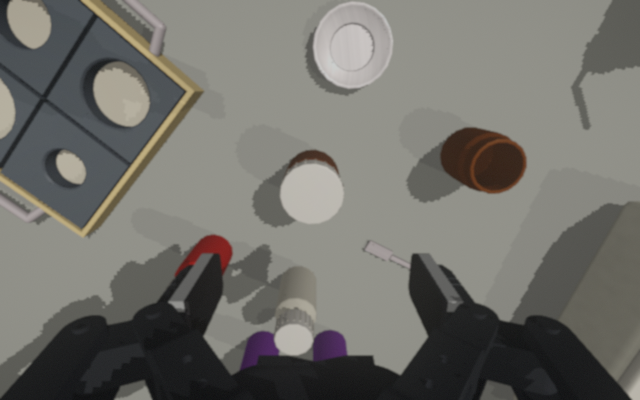

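The wrist view shows the jar cap at (312,193) against a predicted (312.7,194.6), so the top-camera positions hold. I'll descend and grip.

step_arm:
  commands:
    - [100,[1,-1,40],0]
    - [100,[1,-1,80],0]
    - [100,[1,-1,110],0]
    - [100,[1,-1,127],0]
    - [100,[1,-1,127],0]
    - [0,[1,-1,127],0]
    - [0,[1,-1,127],0]
    - [0,[1,-1,127],0]
    - [0,[1,-1,127],0]
    - [0,[1,-1,127],0]
    - [0,[1,-1,127],0]
  squeeze: 40

```text
t: 3.0
tool_pos: [0.5301, -0.248, 0.2057]
tool_rot: [3.084, 0.588, 0.004]
contact_force: [-0.5, 1.2, 6.3]
opening: 0.0484
grip_force: 42.0
```

step_arm:
  commands:
    - [0,[0,0,-15],0]
    - [0,[0,0,-50],0]
    - [0,[0,0,-90],0]
    - [0,[0,0,-120],0]
    - [0,[0,0,-120],0]

```text
t: 3.62
tool_pos: [0.53, -0.248, 0.3275]
tool_rot: [3.081, 0.588, 0.008]
contact_force: [0.0, 0.1, -1.6]
opening: 0.0487
grip_force: 41.8
```

```bash
python3 -c "
from h import *
shift(*TW['jar'],.32)"
```

```text
t 3.62 pos [ 0.53   -0.248   0.3275] shift mm [  64.1 -285.5    6.1] down [ 0.0058 -0.0037 -1.    ] yaw 21.6
```

step_arm:
  commands:
    - [0,[10,-40,0],0]
    - [0,[20,-85,0],0]
    - [0,[31,-135,0],0]
    - [0,[42,-185,0],0]
    - [0,[53,-235,0],0]
    - [0,[61,-270,0],0]
    - [0,[65,-285,0],0]
    - [0,[65,-285,0],0]
    - [0,[65,-285,0],0]

```text
t: 4.75
tool_pos: [0.485, 0.0405, 0.3233]
tool_rot: [3.086, 0.587, -0.001]
contact_force: [-0.9, -0.7, -1.8]
opening: 0.0485
grip_force: 42.0
```

Run:
```python
from h import *
K,E=cam("wrist");im=eyes.get_image("wrist");cv2.imwrite("pics/w2.png",im[:,:,::-1])
shift(*TW['jar'],.2165)
for n in TW: print(n,proj([[*TW[n],.01]],K,E).round(0))
```

```text
t 4.8 pos [0.485  0.0403 0.3234] shift mm [-1.000e-01 -9.000e-01  1.069e+02] down [-5.e-04 -4.e-04 -1.e+00] yaw 21.51
jar [[314. 181.]]
bottle [[445. 175.]]
vial [[380. 110.]]
slim [[378. 238.]]
```

View pics/w2.png

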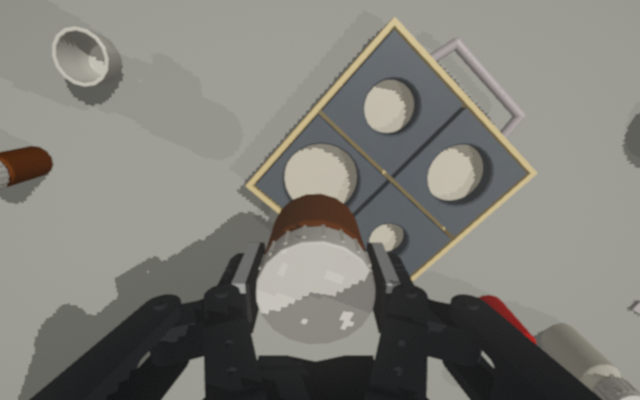

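Here the wells appear a few pixels to the right of the prediction, so I'll check numerically using the divider crossing (385,173) and the tray corners (247,185), (535,173), (396,18).

Run:
```python
from h import *
K,E=cam("wrist");im=cv2.imread("pics/w2.png")
print("cross",back(385,173,.025,K,E).round(4)); 
A,B=back(247,185,.028,K,E),back(535,173,.028,K,E);C=back(396,18,.028,K,E)
print("corner mid",((A+B)/2).round(4),np.linalg.norm(A-B),"C",C.round(4),"pred c",c0)
for n,s in dict(bottle=(453,172),vial=(388,106)).items():
    b,a_=blob(im,*s,115,45);print(n,b,a_,back(*b,.0175,K,E).round(4),TW[n].round(4))
# top camera check of the same
im=eyes.get_image("top");K,E=cam("top")
cv2.imwrite("pics/t2.png",cv2.resize(im[130:250,270:410,::-1],None,fx=5,fy=5,interpolation=2))
print("c0 px in crop",(proj([[*c0,.025]],K,E)-[270,130])*5)
```

```text
cross [ 0.5174 -0.0119  0.025 ]
corner mid [ 0.5146 -0.0174  0.028 ] 0.24439667436962623 C [0.627  0.0315 0.028 ] pred c [ 0.5088 -0.0132]
bottle [451.0232333  173.52081317] 2066 [ 0.537  -0.0684  0.0175] [ 0.5331 -0.0674]
vial [384.71871412 107.55281286] 1742 [0.5666 0.0098 0.0175] [0.563  0.0111]
c0 px in crop [[328.71677264 306.04040367]]
```

View pics/t2.png

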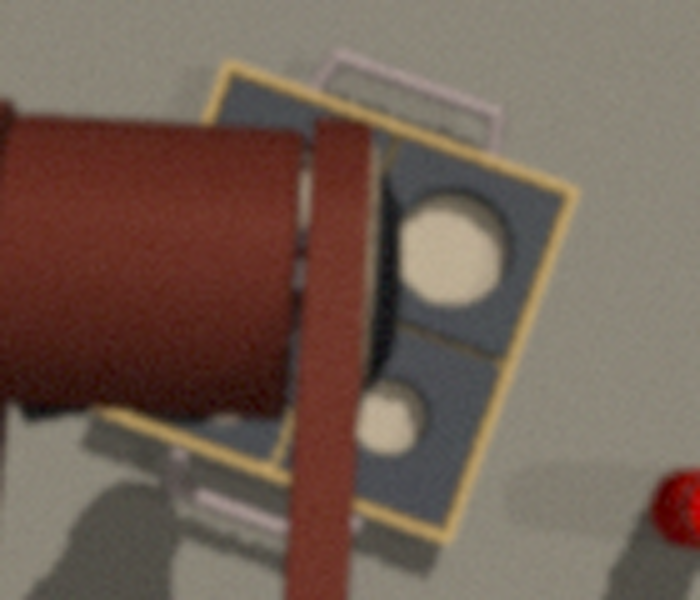

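The bright floors are biased by the shadow on the well walls. Tray corners in both views put the centre at about (0.512, -0.017), so I'm correcting to that.

```bash
sed -i 's/\[.5088,-.0132\]/[.5122,-.0172]/' h.py; python3 -c "
from h import *
print(TW);shift(*TW['jar'],.217)"
```

```text
{'jar': array([0.48794517, 0.03702235]), 'bottle': array([ 0.53645483, -0.07142235]), 'vial': array([0.56642235, 0.00705483]), 'slim': array([ 0.45797765, -0.04145483])}
t 4.85 pos [0.4851 0.0403 0.3235] shift mm [  1.5   4.1 106.5] down [-3.e-04 -3.e-04 -1.e+00] yaw 21.5
```

step_arm:
  commands:
    - [0,[2.5,4,30],0]
    - [0,[2.5,4,60],0]
    - [0,[2.5,4,85],0]
    - [0,[2.5,4,98],0]
    - [0,[2.5,4,104],0]
    - [0,[2.5,4,104],0]

```text
t: 5.6
tool_pos: [0.4889, 0.0383, 0.2201]
tool_rot: [3.086, 0.588, 0.001]
contact_force: [0.4, -0.2, -1.1]
opening: 0.0486
grip_force: 41.9
```

step_arm:
  commands:
    - [0,[0,0,1],0]
    - [0,[0,0,2],0]
    - [0,[0,0,2],0]
    - [0,[0,0,2],0]

```text
t: 6.1
tool_pos: [0.4886, 0.0385, 0.2179]
tool_rot: [3.086, 0.588, 0.0]
contact_force: [-0.5, -0.7, -0.7]
opening: 0.0486
grip_force: 42.0
```

step_arm:
  commands:
    - [0,[0,0,1],0]
    - [0,[0,0,2],0]
    - [0,[0,0,2],0]

```text
t: 6.48
tool_pos: [0.4887, 0.0385, 0.2158]
tool_rot: [-3.086, -0.588, -0.0]
contact_force: [0.2, -0.2, 0.4]
opening: 0.049
grip_force: 42.1
```

step_arm:
  commands:
    - [64,[0,0,0.5],0]
    - [70,[0,0,0.5],0]
    - [80,[0,0,0.5],0]
    - [80,[0,0,-20],0]
    - [80,[0,0,-60],0]
    - [80,[0,0,-110],0]
    - [80,[0,0,-110],0]

```text
t: 7.35
tool_pos: [0.4902, 0.0384, 0.3312]
tool_rot: [3.083, 0.588, 0.015]
contact_force: [-0.0, -0.4, 0.7]
opening: 0.0682
grip_force: 0.0
```

Run:
```python
from h import *
K,E=cam("wrist");im=eyes.get_image("wrist");cv2.imwrite("pics/w3.png",im[:,:,::-1])
print(proj(circ(*TW["jar"],.072,.025)[::15],K,E).round(0))
shift(*OB['bottle'],.32)
```

```text
[[326. 177.]
 [282. 196.]
 [303. 235.]
 [345. 216.]]
t 7.4 pos [0.4893 0.0385 0.3283] shift mm [-187.   266.3    8. ] down [ 5.2e-03 -4.0e-04 -1.0e+00] yaw 21.59
```

View pics/w3.png

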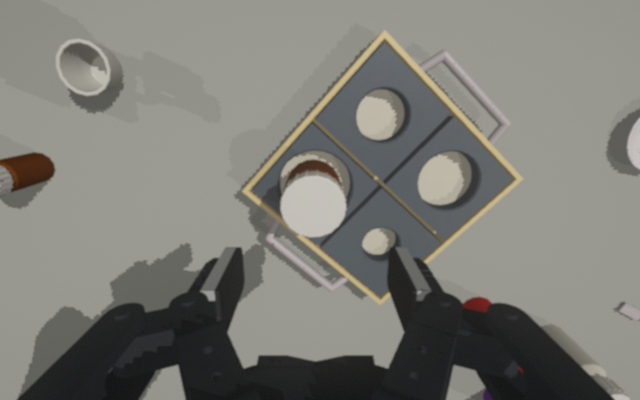

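The jar's cap is at (313,205), predicted (314,206), so it stands centred in its well. The bottle is next.

step_arm:
  commands:
    - [90,[-35,50,0],0]
    - [90,[-70,100,0],0]
    - [90,[-105,150,0],0]
    - [90,[-140,200,0],0]
    - [90,[-170,242,0],0]
    - [90,[-187,266,5],0]
    - [90,[-187,266,5],0]
    - [90,[-187,266,5],0]

```text
t: 8.4
tool_pos: [0.4124, -0.277, 0.3194]
tool_rot: [-3.084, -0.588, 0.002]
contact_force: [-0.2, 0.4, 0.9]
opening: 0.0768
grip_force: 0.0
```

Run:
```python
from h import *
K,E=cam("wrist");im=eyes.get_image("wrist")
s=proj([[*OB["bottle"],.086]],K,E)[0]; print(s)
for t in(110,130,150):
    m=((im.min(2)>t)*255).astype(np.uint8); b,A=blob(im,*s,t,60); print(t,b,A,back(*b,.086,K,E).round(4))
x,y=map(int,s);im=im[:,:,::-1].copy();cv2.imwrite("pics/w4.png",im)
shift(*OB['bottle'],.203)
```

```text
[316.93520835 211.63084553]
110 [322.53423551 201.33377096] 9902 [ 0.4217 -0.2788  0.086 ]
130 [323.6078669  201.83461877] 9076 [ 0.4216 -0.2796  0.086 ]
150 [315.81324921 209.16782334] 1585 [ 0.4149 -0.2766  0.086 ]
t 8.45 pos [ 0.4127 -0.2767  0.3198] shift mm [  0.3   1.7 116.8] down [-0.001   0.0014 -1.    ] yaw 21.64
```

View pics/w4.png

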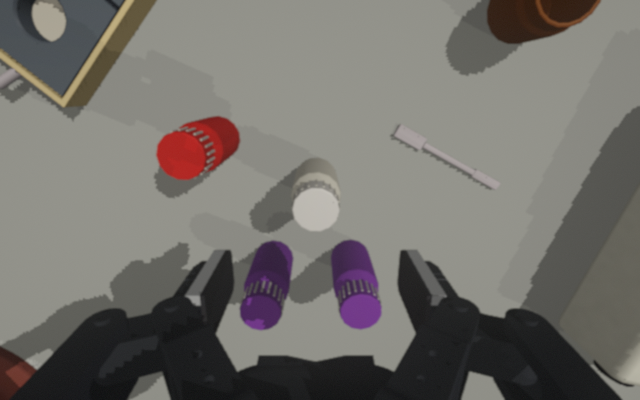

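The bottle cap is at (316,209), which gives (0.4149, -0.2766). The purple bottles are about 65 mm off on the tool's -x side, so the fingers clear them.

step_arm:
  commands:
    - [90,[1,1,40],0]
    - [90,[1,1,80],0]
    - [90,[1,1,105],0]
    - [90,[1,1,117],0]
    - [90,[1,1,117],0]
    - [0,[1,1,117],0]
    - [0,[1,1,117],0]
    - [0,[1,1,117],0]
    - [0,[1,1,117],0]
    - [0,[1,1,117],0]
    - [0,[1,1,117],0]
  squeeze: 40

```text
t: 9.82
tool_pos: [0.4144, -0.2786, 0.2053]
tool_rot: [3.085, 0.588, 0.002]
contact_force: [-1.1, 1.3, 6.5]
opening: 0.0368
grip_force: 39.9
```

step_arm:
  commands:
    - [0,[0,0,-15],0]
    - [0,[0,0,-50],0]
    - [0,[0,0,-90],0]
    - [0,[0,0,-130],0]
    - [0,[0,0,-130],0]

```text
t: 10.45
tool_pos: [0.4147, -0.2791, 0.339]
tool_rot: [3.078, 0.587, 0.009]
contact_force: [-0.0, -0.3, -1.1]
opening: 0.0369
grip_force: 40.2
```

```bash
python3 -c "
from h import *
shift(*TW['bottle'],.33)
K,E=map(np.array,cam('wrist'))
"
```

```text
t 10.45 pos [ 0.4147 -0.2791  0.339 ] shift mm [ 189.5 -148.4    8.5] down [ 0.0069 -0.0065 -1.    ] yaw 21.58
```

step_arm:
  commands:
    - [0,[40,-31,0],0]
    - [0,[80,-63,0],0]
    - [0,[120,-94,0],0]
    - [0,[155,-121,0],0]
    - [0,[178,-140,0],0]
    - [0,[189,-148,0],0]
    - [0,[189,-148,0],0]
    - [0,[189,-148,0],0]

```text
t: 11.45
tool_pos: [0.5348, -0.0719, 0.3334]
tool_rot: [3.086, 0.587, -0.001]
contact_force: [-0.0, 0.5, 0.3]
opening: 0.0369
grip_force: 40.3
```

```bash
python3 -c "
from h import *
shift(*TW['bottle'],.2158)
"
```

```text
t 11.45 pos [ 0.5348 -0.0719  0.3334] shift mm [  1.8   0.2 117.6] down [-8.e-04 -3.e-04 -1.e+00] yaw 21.53
```

step_arm:
  commands:
    - [0,[2,0,30],0]
    - [0,[2,0,65],0]
    - [0,[2,0,95],0]
    - [0,[2,0,110],0]
    - [0,[2,0,115],0]
    - [0,[2,0,117],0]
    - [0,[2,0,118],0]
    - [0,[2,0,118],0]

```text
t: 12.45
tool_pos: [0.5374, -0.0704, 0.2166]
tool_rot: [3.085, 0.588, 0.002]
contact_force: [0.3, 0.0, -0.5]
opening: 0.0367
grip_force: 40.3
```

step_arm:
  commands:
    - [0,[0,0,1],0]
    - [0,[0,0,2],0]
    - [0,[0,0,2],0]

```text
t: 12.82
tool_pos: [0.5376, -0.0703, 0.2153]
tool_rot: [3.086, 0.589, 0.002]
contact_force: [-1.5, 1.7, 5.9]
opening: 0.0364
grip_force: 40.9
```

Touching down at 6 N. I'll release it and go up, then on to the vial.

step_arm:
  commands:
    - [50,[0,0,0],0]
    - [60,[0,0,0],0]
    - [70,[0,0,0],0]
    - [70,[0,0,-20],0]
    - [70,[0,0,-60],0]
    - [70,[0,0,-110],0]
    - [70,[0,0,-110],0]

```text
t: 13.7
tool_pos: [0.5386, -0.0707, 0.3292]
tool_rot: [3.082, 0.588, 0.014]
contact_force: [0.2, -0.3, -0.1]
opening: 0.0599
grip_force: 0.0
```

Run:
```python
from h import *
K,E=cam("wrist");im=eyes.get_image("wrist");cv2.imwrite("pics/w5.png",im[:,:,::-1])
s=proj([[*TW["bottle"],.096]],K,E)[0];b,A=blob(im,*s,155,60);print(s,b,A,back(*b,.096,K,E).round(4))
shift(*OB['vial'],.32)
```

```text
[311.81357398 218.52001237] [311.16429495 214.57697283] 1546 [ 0.539 -0.07   0.096]
t 13.75 pos [ 0.5377 -0.0705  0.3262] shift mm [   9.4 -381.1    5.1] down [ 0.0048 -0.0013 -1.    ] yaw 21.59
```

step_arm:
  commands:
    - [75,[1,-50,0],0]
    - [75,[2,-105,0],0]
    - [75,[4,-160,0],0]
    - [75,[5,-215,0],0]
    - [75,[7,-270,0],0]
    - [75,[8,-325,5],0]
    - [75,[9,-365,5],0]
    - [75,[9,-381,5],0]
    - [75,[9,-381,5],0]
    - [75,[9,-381,5],0]

```text
t: 15.0
tool_pos: [0.4056, 0.2864, 0.3182]
tool_rot: [3.086, 0.586, -0.001]
contact_force: [-0.2, -0.1, -0.3]
opening: 0.0642
grip_force: 0.0
```

Run:
```python
from h import *
K,E=cam("wrist");im=eyes.get_image("wrist");cv2.imwrite("pics/w6.png",im[:,:,::-1])
s=proj([[*OB["vial"],.061]],K,E)[0];b,A=blob(im,*s,155,60);print(s,b,A,back(*b,.061,K,E).round(4))
shift(*OB['vial'],.203)
```

```text
[313.16040486 199.60058404] [319.16365569 199.97236982] 941 [0.4077 0.283  0.061 ]
t 15.05 pos [0.4057 0.2863 0.3184] shift mm [  1.   -0.8 115.4] down [-3.e-04 -6.e-04 -1.e+00] yaw 21.5
```

View pics/w6.png

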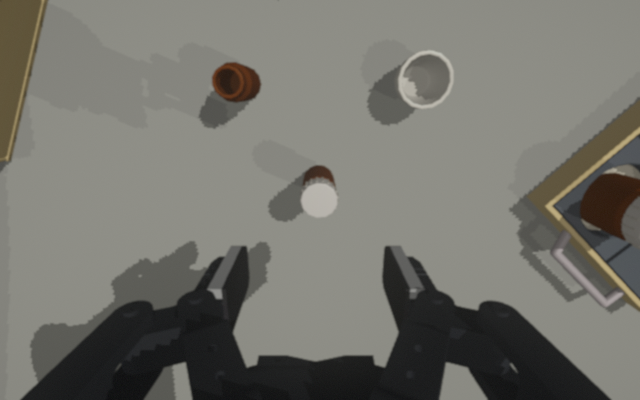

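The vial cap is at (319,200), about 3 mm off in tool y. I'll correct for that and grip.

step_arm:
  commands:
    - [75,[0.5,2.5,40],0]
    - [75,[0.5,2.5,80],0]
    - [75,[0.5,2.5,105],0]
    - [75,[0.5,2.5,116],0]
    - [75,[0.5,2.5,116],0]
    - [0,[0.5,2.5,116],0]
    - [0,[0.5,2.5,116],0]
    - [0,[0.5,2.5,116],0]
    - [0,[0.5,2.5,116],0]
    - [0,[0.5,2.5,116],0]
    - [0,[0.5,2.5,116],0]
  squeeze: 30

```text
t: 16.42
tool_pos: [0.4073, 0.2855, 0.2041]
tool_rot: [-3.086, -0.589, -0.004]
contact_force: [0.6, -0.8, 5.1]
opening: 0.027
grip_force: 29.7
```

step_arm:
  commands:
    - [0,[0,0,-15],0]
    - [0,[0,0,-50],0]
    - [0,[0,0,-90],0]
    - [0,[0,0,-130],0]
    - [0,[0,0,-135],0]
    - [0,[0,0,-135],0]

```text
t: 17.18
tool_pos: [0.4063, 0.2851, 0.3376]
tool_rot: [-3.086, -0.588, 0.0]
contact_force: [-0.6, -0.7, -0.5]
opening: 0.027
grip_force: 29.7
```

```bash
python3 -c "
from h import *
shift(*TW['vial'],.34)
"
```

```text
t 17.18 pos [0.4063 0.2851 0.3376] shift mm [ 46.5 317.4  -2.5] down [-1.e-04  1.e-04 -1.e+00] yaw 21.59
```

step_arm:
  commands:
    - [0,[5,35,0],0]
    - [0,[12,80,0],0]
    - [0,[19,130,0],0]
    - [0,[26,180,0],0]
    - [0,[33,230,0],0]
    - [0,[40,275,0],0]
    - [0,[45,305,0],0]
    - [0,[46.5,317.5,0],0]
    - [0,[46.5,317.5,0],0]
    - [0,[46.5,317.5,0],0]

```text
t: 18.42
tool_pos: [0.5661, 0.008, 0.337]
tool_rot: [-3.085, -0.59, 0.002]
contact_force: [0.3, -0.4, -0.4]
opening: 0.0269
grip_force: 29.7
```

```bash
python3 -c "
from h import *
shift(*TW['vial'],.215)
"
```

```text
t 18.43 pos [0.5661 0.008  0.337 ] shift mm [1.00e-01 1.10e+00 1.22e+02] down [-1.3e-03  5.0e-04 -1.0e+00] yaw 21.65
```

step_arm:
  commands:
    - [0,[0,1,30],0]
    - [0,[0,1,65],0]
    - [0,[0,1,98],0]
    - [0,[0,1,114],0]
    - [0,[0,1,119],0]
    - [0,[0,1,121],0]
    - [0,[0,1,122],0]
    - [0,[0,1,122],0]

```text
t: 19.42
tool_pos: [0.5675, 0.006, 0.2167]
tool_rot: [3.086, 0.588, 0.002]
contact_force: [0.7, -0.7, 0.2]
opening: 0.0272
grip_force: 29.7
```

step_arm:
  commands:
    - [0,[0,0,1],0]
    - [0,[0,0,1],0]

```text
t: 19.68
tool_pos: [0.567, 0.006, 0.2148]
tool_rot: [3.086, 0.588, 0.0]
contact_force: [0.1, 0.8, 0.1]
opening: 0.0272
grip_force: 29.7
```

step_arm:
  commands:
    - [0,[0,0,1],0]
    - [0,[0,0,2],0]
    - [0,[0,0,2],0]

```text
t: 20.05
tool_pos: [0.5675, 0.006, 0.2141]
tool_rot: [3.086, 0.589, 0.0]
contact_force: [-3.4, -0.3, 6.8]
opening: 0.0272
grip_force: 30.2
```

Contact at 7 N. Releasing and rising.

step_arm:
  commands:
    - [40,[0,0,0],0]
    - [50,[0,0,0],0]
    - [60,[0,0,0],0]
    - [60,[0,0,-20],0]
    - [60,[0,0,-60],0]
    - [60,[0,0,-110],0]
    - [60,[0,0,-110],0]

```text
t: 20.92
tool_pos: [0.5689, 0.0059, 0.3302]
tool_rot: [3.082, 0.588, 0.018]
contact_force: [0.0, -1.1, -0.4]
opening: 0.051
grip_force: 0.0
```

Run:
```python
from h import *
K,E=cam("wrist");im=eyes.get_image("wrist");cv2.imwrite("pics/w7.png",im[:,:,::-1])
s=proj([[*TW["vial"],.071]],K,E)[0];b,A=blob(im,*s,155,50);print(s,b,A,back(*b,.071,K,E).round(4))
shift(*OB['slim'],.32)
```

```text
[309.62107842 206.08099251] [313.65932914 206.24318658] 954 [0.5674 0.0042 0.071 ]
t 20.98 pos [0.568  0.006  0.3271] shift mm [ 139.9 -320.7    6.9] down [ 7.1e-03 -9.0e-04 -1.0e+00] yaw 21.6
```

step_arm:
  commands:
    - [60,[20,-46,0],0]
    - [60,[43,-98,0],0]
    - [60,[65,-150,0],0]
    - [60,[88,-202,0],0]
    - [60,[110,-252,0],0]
    - [60,[130,-298,5],0]
    - [60,[140,-321,7],0]
    - [60,[140,-321,7],0]
    - [60,[140,-321,7],0]

```text
t: 22.1
tool_pos: [0.5792, 0.355, 0.3153]
tool_rot: [3.085, 0.587, -0.002]
contact_force: [0.7, -0.9, 0.8]
opening: 0.0514
grip_force: 0.0
```

Run:
```python
from h import *
K,E=cam("wrist");im=eyes.get_image("wrist");cv2.imwrite("pics/w8.png",im[:,:,::-1])
s=proj([[*OB["slim"],.065]],K,E)[0];b,A=blob(im,*s,155,50);p=back(*b,.065,K,E);print(s,b,A,p.round(4))
shift(p[0],p[1],.205)
```

```text
[313.35263909 202.61029452] [319.04761905 205.19954649] 441 [0.5797 0.3511 0.065 ]
t 22.15 pos [0.5794 0.3547 0.3155] shift mm [ -1.    3.4 110.5] down [-4.e-04 -8.e-04 -1.e+00] yaw 21.5
```

View pics/w8.png

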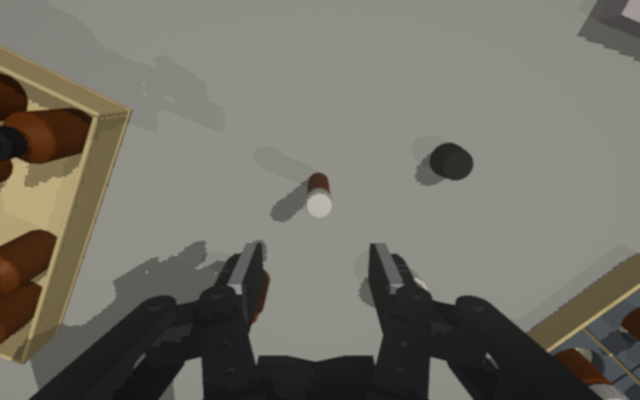

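The slim vial cap is at (319,205) and the surroundings are clear. Descending and gripping.

step_arm:
  commands:
    - [60,[-0.5,2.5,40],0]
    - [60,[-0.5,2.5,80],0]
    - [60,[-0.5,2.5,102],0]
    - [60,[-0.5,2.5,112],0]
    - [60,[-0.5,2.5,112],0]
    - [0,[-0.5,2.5,112],0]
    - [0,[-0.5,2.5,112],0]
    - [0,[-0.5,2.5,112],0]
    - [0,[-0.5,2.5,112],0]
    - [0,[-0.5,2.5,112],0]
    - [0,[-0.5,2.5,112],0]
  squeeze: 25

```text
t: 23.52
tool_pos: [0.5802, 0.354, 0.2054]
tool_rot: [-3.085, -0.588, -0.004]
contact_force: [-0.1, -0.3, 5.7]
opening: 0.0179
grip_force: 26.1
```

step_arm:
  commands:
    - [0,[0,0,-15],0]
    - [0,[0,0,-50],0]
    - [0,[0,0,-90],0]
    - [0,[0,0,-130],0]
    - [0,[0,0,-140],0]
    - [0,[0,0,-140],0]

```text
t: 24.28
tool_pos: [0.5795, 0.3535, 0.3439]
tool_rot: [-3.086, -0.588, -0.001]
contact_force: [0.4, -0.2, -0.7]
opening: 0.018
grip_force: 25.6
```

```bash
python3 -c "
from h import *
shift(*TW['slim'],.345)
"
```

```text
t 24.27 pos [0.5795 0.3535 0.3439] shift mm [-258.3  322.6   -1.2] down [ 5.e-04  2.e-04 -1.e+00] yaw 21.59
```

step_arm:
  commands:
    - [0,[-25,31,0],0]
    - [0,[-58,72,0],0]
    - [0,[-92,115,0],0]
    - [0,[-126,158,0],0]
    - [0,[-160,200,0],0]
    - [0,[-194,243,0],0]
    - [0,[-228,285,0],0]
    - [0,[-250,312,0],0]
    - [0,[-258,322.5,0],0]
    - [0,[-258,322.5,0],0]
    - [0,[-258,322.5,0],0]

```text
t: 25.65
tool_pos: [0.4585, -0.0404, 0.3431]
tool_rot: [-3.085, -0.59, 0.001]
contact_force: [0.5, -0.2, 0.3]
opening: 0.0183
grip_force: 25.6
```

```bash
python3 -c "
from h import *
shift(*TW['slim'],.2165)
"
```

```text
t 25.65 pos [ 0.4585 -0.0404  0.3431] shift mm [ -0.8   0.9 126.6] down [-1.e-03  7.e-04 -1.e+00] yaw 21.66
```

step_arm:
  commands:
    - [0,[-0.5,1,30],0]
    - [0,[-0.5,1,70],0]
    - [0,[-0.5,1,103],0]
    - [0,[-0.5,1,118],0]
    - [0,[-0.5,1,123],0]
    - [0,[-0.5,1,125],0]
    - [0,[-0.5,1,126],0]
    - [0,[-0.5,1,126],0]

```text
t: 26.65
tool_pos: [0.4586, -0.0425, 0.2186]
tool_rot: [3.085, 0.588, 0.002]
contact_force: [0.7, 0.0, 0.0]
opening: 0.0182
grip_force: 25.6
```

step_arm:
  commands:
    - [0,[0,0,1],0]
    - [0,[0,0,2],0]
    - [0,[0,0,2],0]

```text
t: 27.02
tool_pos: [0.4581, -0.0424, 0.2156]
tool_rot: [-3.086, -0.588, 0.0]
contact_force: [-1.0, -0.0, -1.0]
opening: 0.0182
grip_force: 25.6
```

step_arm:
  commands:
    - [0,[0,0,1],0]
    - [0,[0,0,1.5],0]
    - [0,[0,0,1.5],0]

```text
t: 27.4
tool_pos: [0.4586, -0.0424, 0.2154]
tool_rot: [-3.086, -0.589, 0.001]
contact_force: [-3.4, 0.8, 8.9]
opening: 0.0178
grip_force: 26.4
```

step_arm:
  commands:
    - [30,[0,0,0],0]
    - [40,[0,0,0],0]
    - [50,[0,0,0],0]
    - [50,[0,0,-20],0]
    - [50,[0,0,-60],0]
    - [50,[0,0,-110],0]
    - [50,[-100,0,-140],0]
    - [50,[-100,0,-140],0]
    - [50,[-100,0,-140],0]

```text
t: 28.52
tool_pos: [0.3641, -0.0797, 0.3554]
tool_rot: [3.084, 0.584, 0.005]
contact_force: [0.0, 0.5, 1.2]
opening: 0.0424
grip_force: 0.0
```

Run:
```python
from h import *
K,E=cam("wrist");im=eyes.get_image("wrist");cv2.imwrite("pics/w9.png",im[:,:,::-1])
for n in TW:
    z=CAPS[n][2]+.01; s=proj([[*TW[n],z]],K,E)[0]; b,A=blob(im,*s,155,35);print(n,s.round(),b.round(),A,(back(*b,z,K,E)[:2]-TW[n]).round(4))
```

```text
jar [219. -32.] [221.   1.] 123 [-0.0184 -0.0071]
bottle [405. -57.] [390.   8.] 146 [-0.0347 -0.0068]
vial [ 301. -148.] [269.   0.] 2 [-0.0843 -0.0077]
slim [311.  58.] [313.  60.] 591 [-0.001  -0.0016]
```

View pics/w9.png

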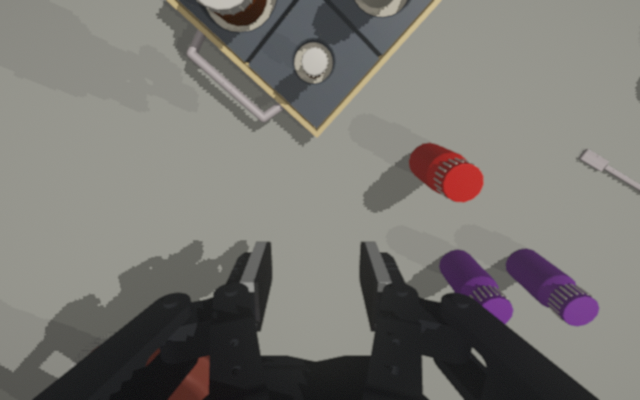

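The slim vial stands centred in the narrow well at (313,60). One last look from the scene camera.

Run:
```python
from h import *
im=eyes.get_image("scene");cv2.imwrite("pics/s9.png",cv2.resize(im[130:290,190:460,::-1],None,fx=2.9,fy=2.9,interpolation=2))
```

```text
(no output)
```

View pics/s9.png

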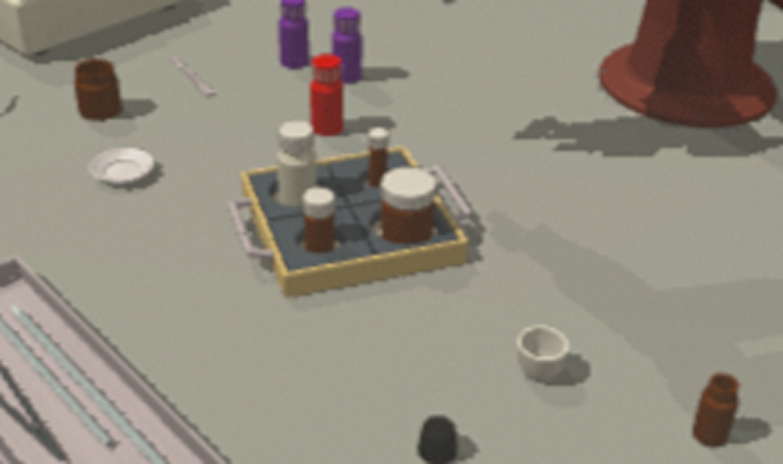

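All four stand upright in their wells: bottle (295,165), vial (319,220), slim vial (377,157) and jar (407,205). The open jar and open vial are where they started.

```bash
python3 -c "
from station import finish_job
print(finish_job())"
```

```text
the job is handed in; nothing more can be done
None
```

The job is handed in: the last pictures show the jar, bottle, vial and slim vial upright and released in their own wells, and the open jar and open vial still standing where they were, after about 29 s of the 102 s; the judge returned no verdict.

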